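Set up the garnish station

ROBOT

A 6-joint arm with a two-finger parallel gripper is mounted at the origin on a cart in front of the work surface, level with it; the furniture and walls round the work are solid. World frame = base frame: x ahead of the robot, y to its left, z up, the work surface at z = 0. Lengths are in mm, angles in rad, forces in N, time in s.
With the tool pointing down it reaches from about 300 to 850 mm from the base axis. Payload 4.2 kg.
Tool frame: the origin (TCP) lies midway between the tips of the shut fingers; the grasp point (between the pads) lies 19 mm behind it; z points along the fingers, y is the line along which they close (so a half turn about z gives the same grasp; the last joint's range is limited). The gripper opens to 91 mm and grips with 3 to 60 N. Pads are 32 mm wide; open, the fingers measure 118 mm over their backs; the gripper's body (76 mm by 178 mm) begins 60 mm behind the grasp point.
Start: joints at [-1.302, 0.32, 1.565, -0, 1.257, -0.02], TCP at [163.764, -551.203, 213.976] pointing down, gripper open.
Joint ranges: [-3.11, 3.11], [-0.84, 2.01], [0.21, 2.61], [-1.34, 4.49], [0.05, 2.63], [-2.56, 2.56]. Speed limits (rad/s): [2.57, 2.57, 3.14, 3.14, 3.14, 3.14].

INTERFACE

Orientations are given as a rotation vector (axis times angle).
In Python, from cell import get_obs, imaging, order, spotter gives the robot as it stands.
- The arm moves only by the shell command python3 -m inch 'ROWS' [FORCE]. ROWS is JSON, a list of rows, each an object with "dr": the turn, a rotation vector about the tool's x, y, z in degrees, a list of three; "delta_pos": the shift along the tool's x, y, z in cm, a list of three; "gripper": the closure, from 0 (fully open) to 1 (shut). In form: [{"dr": [ax, ay, az], "delta_pos": [tx, ty, tz], "gripper": gripper}, ...]. A call has exactly 8 rows; each row is the pose to reach, as a shift and turn from the pose commanded when the call began, along the tool's axes at that moment; what a row does not reach only later rows make up. A row lasts 1/12 s, in which the tool goes at most 41.7 mm and 7.16 degrees, less where a joint would pass 70% of its speed; a pose out of reach is approached as far as the arm can. A call with a gripper value outside its range is refused whole. The fingers move at their own pace and stop on an object; FORCE is the grip in N (left out, the last holds). Time passes only in rows, so rows that repeat a pose let the fingers close, or fill a call up. It gives the time, the measured TCP pose, the force, the opening and the grip force at its end, in the units of the state.
- get_obs(): the state, without advancing time (a new reading comes with each control period).
- imaging.snapshot(name): name is "side" or "top"; returns a dict with "pixels" (480x640x3 uint8, blue, green, red), "fx", "fy", "cx", "cy" (pixels), "D" ([k1, k2, p1, p2, k3] as OpenCV has them; the pictures are not rectified), "origin" and "orientation" of the camera in the world. Camera axes: x right, y down, z forward; pixel columns grow to the right and rows downward; lengths in mm; the calibration is good to about 2 mm. A picture is of the moment at which its call begins. There is no depth.
- order.sign_off(): hands the job in; it is judged then, once.
Trained networks look in the newest picture that a camera, given by its name, has taken for a name from the list of things; names that differ only in an ending like _2 or _b are one class to them, and where a whole thing is asked for, a point or a joint stands for the part that bears it (a point fixed in the world has none). Each returns a list of dicts, best first, with "score" (0 to 1); they miss things now and then, are a little off and sometimes report something else, mostly with a low value. They report only what shows in the picture. A call takes as long as a camera call. They do not tell look-alikes from the thing itself.
- spotter.search_frame(camera, target): "position" ([column, row] in pixels, amid what is visible of it).
- spotter.masks_of(camera, target): "region" (480x640 bool, what is visible of it) and "position" ([column, row] in pixels, amid what is visible of it).
- spotter.place_of(camera, target): "position" ([column, row] in pixels: a listed point, or the origin of a listed thing).
The state is a dict: "clock": time; "joint_positions": joint angles; "qd": joint speeds; "joint_torque": joint torques, N m; "tool_pos": TCP position; "tcp_rot": TCP orientation; "ft_force": force on the tool from outside, world axes, zero at the start; "wrist_torque": the same for the moment, N m; "opening": finger opening in mm; "gripper_force": force on a finger pad.
Only numpy, scipy, OpenCV 4.12 (cv2) and the standard library are available. Lean on these libraries where they do the work, as an engineer would, in place of code of your own. Each camera call takes 0.05 s, during which the arm holds its last target. There are 200 camera calls.

TASK

Push the white garnish tray along the table, without lifting it, onto the station's two pegs, so that both pegs pass through the two holes of its back plate and the plate is fully home against the steel panel. Then put the lemon into the tray, and after that swing the blue cover down until it is fully shut. Leave the green spice jar, the deli tub and the tin where they stand.

Things in the scene. Friction and masses are not known exactly. Their poses are not given: they have to be found in the camera images.
- station: Garnish station fixed to the table: upright steel panel 224 wide (y), 70 high, from x = 0 to +14; foot 8 high behind it to x = +100. Origin: on the table, middle of the panel's front face. x points through the panel, away from the tray's side; y left as one faces the front; z up. Two level pegs on the front. The blue cover's hinge line runs along y through x = +7, z = 75.
- peg_left (a point): Root of the left peg, on its axis at the panel's front face (station x 0, y +82, z 26); axes as the station's. The dark steel peg, 10 in diameter with a tapered tip, sticks out 42 towards -x.
- peg_right (a point): Root of the right peg, the same shape (station x 0, y -82, z 26); axes as the station's.
- cover (a joint): Hinge angle of the blue cover, rad: 0 shut (level over the tray), grows as it opens up and back, 1.57 upright, stop at 2.0; starts at 1.65 to 1.95. Stiff hinge (0.13 N m): it stays where it is left; 1 to 2 N near the edge moves it. A plate 140 wide reaching 152 from the hinge line; shut, its top is 81 and its underside 76 above the table, clear of tray and lemon.
- cover_edge (a point): Middle of the cover's free edge, on its outer (top) face, 150 from the hinge line and 6 above it when shut; x axis from edge to hinge, z out of the outer face. Along this edge a lip hangs 17 under the top face, 19 in front of the seated tray.
- tray: Loose white open tray, 0.25 to 0.47 kg: 120 (x) by 130 (y) by 42 high, walls and floor 4 thick, mass centre near x = +20. Origin: underside, middle (walls at x = +-60, y = +-65). Its +x end carries a steel back plate 200 wide, 52 high, 6 thick, back face at x = +66. Home: axes as the station's, origin at station x -66, y 0. Starts 79 to 109 short of home, 20 to 50 off to station +y, turned up to 0.3 rad.
- hole_left (a point): Centre of the left hole (14 mm, through) at the back face of the tray's back plate: tray x +66, y +82, z 26, in the ear outside the body; goes on the left peg; axes as the tray's.
- hole_right (a point): Centre of the right hole (14 mm, through) at the back face of the plate: tray x +66, y -82, z 26; goes on the right peg; axes as the tray's.
- lemon: Loose yellow lemon, 71 long (its x) by 53 wide (y) by 51 high, lying on the table to the right of the tray. Origin: underside, middle; z up at the start.
- lemon_mid (a point): Centre of the lemon.
- jar: Bystander: green spice jar with a black cap, 56 x 56 x 125 high, loose. Origin: underside, middle.
- tub: Bystander: round white deli tub with a lid, 76 across, 78 high, loose. Origin: underside, middle.
- tin: Bystander: food tin with a red and white label, 58 across, 72 high, loose. Origin: underside, middle.
Not all that is in view belongs to the job. There is more than one size of the lemon; the one meant has the size given above.

How it is judged:
By the outcome, as a careful person would: the job done as asked, in the order asked, and still so for the second after the job is handed in, with the robot touching nothing.
It also fails if it takes over 72 s, if anything falls off the work surface, if the arm or the gripper's body presses on something with over 40 N, if the wrist force passes 120 N, or if a joint passes its speed limit or range.

## Working session

There is one attempt and no reset: what is moved stays moved. The work goes in short steps, Python scripts to look and compute and a shell command to move; the robot and the scene stay as the last step left them, time stands still between calls to the robot, and variables do not carry over. Pictures are saved under pics/ and viewed, at most 10 in all, crops included, and the job is handed in when it is done.

```bash
ls; mkdir -p pics
cat > h.py <<'E'
import numpy as np, cv2
from scipy.spatial.transform import Rotation as R
from cell import get_obs, imaging, order, spotter
def rotm(o):
    o=np.array(o,float)
    return o if o.shape==(3,3) else (R.from_rotvec(o).as_matrix() if o.size==3 else R.from_quat(o).as_matrix())
def ray(s,p):
    K=np.array([[s['fx'],0,s['cx']],[0,s['fy'],s['cy']],[0,0,1]],float)
    u=cv2.undistortPoints(np.array([[p]],float),K,np.array(s['D'],float))[0,0]
    return np.array(s['origin'],float), rotm(s['orientation'])@np.array([u[0],u[1],1.])
def onz(s,p,z):
    o,d=ray(s,p); return o+d*(z-o[2])/d[2]
def tri(rs):
    A=0;b=0
    for o,d in rs:
        d=d/np.linalg.norm(d);P=np.eye(3)-np.outer(d,d);A=A+P;b=b+P@o
    x=np.linalg.solve(A,b)
    return x,[float(np.linalg.norm(np.cross(x-o,d/np.linalg.norm(d)))) for o,d in rs]
def proj(s,X):
    K=np.array([[s['fx'],0,s['cx']],[0,s['fy'],s['cy']],[0,0,1]],float)
    M=rotm(s['orientation']); r=cv2.Rodrigues(M.T)[0]; t=-M.T@np.array(s['origin'],float)
    return cv2.projectPoints(np.array(X,float).reshape(-1,1,3),r,t,K,np.array(s['D'],float))[0].reshape(-1,2)
E
python3 - <<'E'
from h import *
np.set_printoptions(precision=3,suppress=True)
S={c:imaging.snapshot(c) for c in('side','top')}
for c in S:
    s=S[c];cv2.imwrite(f'pics/{c}0.png',s['pixels']);print(c,s['origin'],s['orientation'],s['fx'],s['D'])
P={}
for t in ['peg_left','peg_right','hole_left','hole_right','cover_edge','lemon','lemon_mid','jar','tub','tin','tray','station']:
    for c in S:
        r=spotter.place_of(c,t); P[t,c]=r
        print(t,c,[(np.round(d['position'],1).tolist(),round(d['score'],2)) for d in r[:3]])
    if P[t,'side'] and P[t,'top']:
        print('   ',*tri([ray(S[c],P[t,c][0]['position']) for c in S]))
o=get_obs();print(o['tool_pos'],o['tcp_rot'],o['clock'],o['opening'])
E
```

```text
pics
side [ 461.679 -720.656  566.652] [-2.145  0.091 -0.034] 436.8343698168589 [0.015 0.    0.    0.    0.   ]
top [ 469.677   80.888 1061.044] [-2.218  2.175 -0.047] 460.77066196795187 [-0.012  0.     0.     0.     0.   ]
peg_left side [([304.0, 230.1], 0.61)]
peg_left top [([300.9, 253.6], 0.71)]
    [493.456 134.906  36.07 ] [3.0895838353539578, 3.0895838353539347]
peg_right side [([375.0, 220.6], 0.56)]
peg_right top [([192.1, 256.6], 0.72), ([286.4, 183.5], 0.64), ([297.5, 220.7], 0.24)]
    [594.831 377.61  -70.324] [112.12221732414223, 112.1222173241423]
hole_left side [([311.6, 259.4], 0.81)]
hole_left top [([351.8, 255.2], 0.81)]
    [497.83   21.331  33.535] [2.547834121749255, 2.5478341217492573]
hole_right side [([378.6, 248.5], 0.67), ([332.5, 143.0], 0.35)]
hole_right top [([339.4, 184.5], 0.92)]
    [651.128  52.21   30.96 ] [2.8220634693841853, 2.8220634693842066]
cover_edge side [([334.6, 146.0], 0.71)]
cover_edge top [([263.5, 211.5], 0.9)]
    [567.413 196.6   212.286] [1.0750968482043826, 1.075096848204677]
lemon side [([250.6, 362.8], 0.86), ([256.0, 304.9], 0.6
[... 533 characters left out ...]
7023035553]
tub side [([421.1, 374.6], 0.57)]
tub top [([190.3, 203.3], 0.73)]
    [  887.97    656.452 -1071.795] [149.63126504170933, 149.63126504170933]
tin side [([296.5, 194.0], 0.65)]
tin top [([192.6, 256.2], 0.96), ([191.0, 200.9], 0.29)]
    [483.784 386.065   1.403] [2.743534366447462, 2.7435343664474465]
tray side [([355.4, 282.3], 0.75)]
tray top [([372.2, 213.3], 0.89)]
    [590.114 -25.371   3.61 ] [3.3717042505984294, 3.3717042505984804]
station side [([339.1, 238.2], 0.88)]
station top [([295.9, 219.9], 0.62), ([286.6, 185.7], 0.62)]
    [574.686 150.141  -1.141] [0.5832258622496284, 0.5832258622499042]
[ 163.749 -551.18   213.965] [ 3.109  0.452 -0.   ] 1.3 91.28512409601613
```

View pics/top0.png

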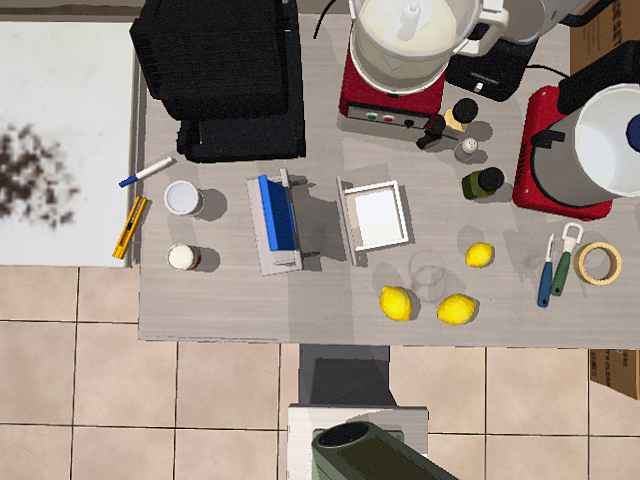

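View pics/side0.png

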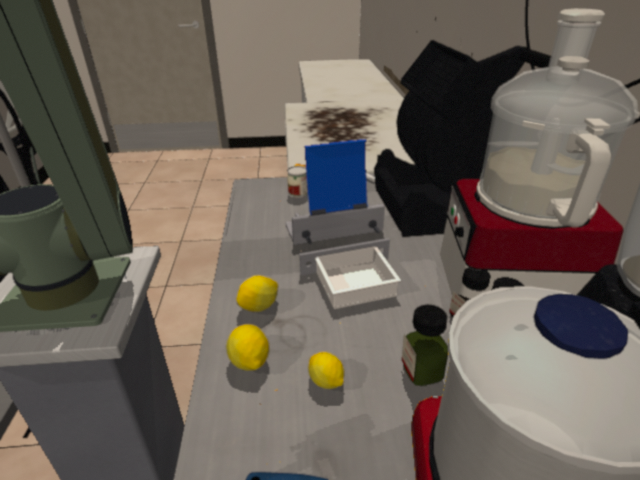

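Run:
```python
from h import *
np.set_printoptions(precision=1,suppress=True)
S={c:imaging.snapshot(c) for c in('side','top')}
L=[((396.1,302.6),(258.9,292.8)),((458.4,308.3),(246.9,345.7)),((480.5,252.9),(327.2,367.2))]
for a,b in L: print(*tri([ray(S['top'],a),ray(S['side'],b)]))
pr=tri([ray(S['top'],(286.4,183.5)),ray(S['side'],(375,220.6))]);print('pegR',*pr)
m=spotter.masks_of('top','lemon')
for d in m:
    r=d['region'];c,_=cv2.findContours(r.astype(np.uint8),0,1);k=max(c,key=cv2.contourArea)[:,0]
    w=np.array([onz(S['top'],p.astype(float),25)[:2] for p in k],np.float32)
    print(d['position'],d['score'],r.sum(),cv2.minAreaRect(w), 'edge',w.min(0),w.max(0))
for c,pts in (('side',[(258.9,292.8),(246.9,345.7),(327.2,367.2)]),):
  pass
im=S['side']['pixels'][270:410,220:350];cv2.imwrite('pics/lem.png',cv2.resize(im,None,fx=4,fy=4,interpolation=2))
```

```text
[393.2 -78.5  34.7] [1.139928889847242, 1.1399288898473385]
[ 381.5 -215.4   39.9] [1.087754572964956, 1.0877545729649036]
[ 505.8 -265.5   34.2] [0.22911137970378317, 0.22911137970392229]
pegR [658.5 170.9  30. ] [4.337145632168877, 4.3371456321687605]
[392.0, 301.8] 0.95 957 ((389.2998352050781, -76.46052551269531), (77.85408782958984, 73.89834594726562), 0.6724377870559692) edge [ 350.4 -113.7] [428.1 -39.4]
[458.7, 310.2] 0.82 896 ((380.1473388671875, -214.23562622070312), (74.95287322998047, 70.86644744873047), 68.69892883300781) edge [ 346.2 -256.8] [ 413.4 -171.8]
[478.6, 257.6] 0.64 587 ((501.5510559082031, -262.995361328125), (54.00332260131836, 63.44154357910156), 1.1121721267700195) edge [ 474.4 -294.6] [ 528.9 -231.5]
```

The top view shows the station panel at about (262,225) and the tray at (372,213), with three lemons. Lemon A is at (397,303), B at (457,309) and C at (480,255). Next I'll size the lemons and fit the poses.

```bash
cat >> h.py <<'E'
from scipy.optimize import least_squares
MOD={'station':{'peg_left':(0,82,26),'peg_right':(0,-82,26),'station':(0,0,0)},
     'tray':{'hole_left':(66,82,26),'hole_right':(66,-82,26),'tray':(0,0,0)}}
def place(q,X): 
    X=np.array(X,float);c,s=np.cos(q[2]),np.sin(q[2])
    return np.c_[q[0]+c*X[:,0]-s*X[:,1],q[1]+s*X[:,0]+c*X[:,1],X[:,2]]
def fit(S,what,q0,n=1):
    obs=[]
    for t,X in MOD[what].items():
        for c in S:
            for d in spotter.place_of(c,t):
                e=np.linalg.norm(proj(S[c],place(q0,[X]))[0]-d['position'])
                if e<14: obs.append((c,X,d['position'],t));break
    f=lambda q:np.concatenate([proj(S[c],place(q,[X]))[0]-p for c,X,p,t in obs])
    r=least_squares(f,q0,loss='soft_l1',x_scale=[10,10,.1]);return r.x,[(c[0]+':'+o,np.round(e,1).tolist()) for (c,_,_,o),e in zip(obs,f(r.x).reshape(-1,2))]
def draw(S,c,q,pts,im,col=(0,255,0)):
    p=proj(S[c],place(q,pts)); cv2.polylines(im,[np.round(p*16).astype(int)],False,col,1,16,4)
E
python3 - <<'E'
from h import *
np.set_printoptions(precision=3,suppress=True)
S={c:imaging.snapshot(c) for c in('side','top')}
qs,e=fit(S,'station',[576,151,1.785]);print(qs,e)
qt,e=fit(S,'tray',[590,-25,1.77]);print(qt,e)
I={}
for c in S:
    k=4;im=S[c]['pixels'].copy()
    draw(S,c,qs,[(0,112,70),(0,-112,70),(0,-112,0),(0,112,0),(0,112,70),(14,112,70),(14,-112,70),(0,-112,70)],im)
    draw(S,c,qt,[(66,100,52),(66,-100,52),(66,-100,0),(66,100,0),(66,100,52)],im,(0,0,255))
    draw(S,c,qt,[(-60,65,42),(60,65,42),(60,-65,42),(-60,-65,42),(-60,65,42)],im,(0,0,255))
    I[c]=im
a=cv2.resize(I['top'][165:285,240:420],None,fx=4,fy=4,interpolation=2);b=cv2.resize(I['side'][190:315,270:410],None,fx=4,fy=4,interpolation=2)
cv2.imwrite('pics/ft.png',a);cv2.imwrite('pics/fs.png',b)
hsv=cv2.cvtColor(S['top']['pixels'],40);m=((abs(hsv[...,0].astype(int)-27)<8)&(hsv[...,1]>130)).astype(np.uint8)
for nm,(u,v) in dict(A=(397,303),B=(457,309),C=(480,255)).items():
    mm=np.zeros_like(m);mm[v-30:v+30,u-30:u+30]=m[v-30:v+30,u-30:u+30]
    k=max(cv2.findContours(mm,0,1)[0],key=cv2.contourArea)[:,0].astype(float)
    w=np.array([onz(S['top'],p,26)[:2] for p in k]);th=np.arange(0,np.pi,.05)
    D=np.c_[np.cos(th),np.sin(th)];pr=w@D.T;wd=np.ptp(pr,axis=0)+1.8
    print(nm,w.min(0)/2+w.max(0)/2,'long',wd.max(),'at',th[wd.argmax()],'short',wd.min(),'at',th[wd.argmin()],mm.sum())
E
```

```text
[573.339 151.848   1.787] [('s:peg_left', [1.7, 2.1]), ('t:peg_left', [-0.4, 4.0]), ('s:peg_right', [0.4, 1.1]), ('t:peg_right', [-0.7, -3.3]), ('s:station', [-0.7, 2.2]), ('t:station', [-0.4, 0.6])]
[588.614 -28.443   1.789] [('s:hole_left', [1.3, 3.1]), ('t:hole_left', [-0.6, 0.4]), ('s:hole_right', [0.1, -1.1]), ('t:hole_right', [-1.1, -1.1]), ('s:tray', [-1.3, 0.3]), ('t:tray', [3.5, 0.4])]
A [389.398 -79.605] long 92.51847845923153 at 0.65 short 68.48072817868324 at 2.4000000000000004 896
B [ 379.802 -214.038] long 91.42403530235377 at 1.9500000000000002 short 68.38523556374601 at 0.45 897
C [ 502.685 -262.657] long 70.31605489126308 at 2.2 short 52.40504156170435 at 0.8 522
```

View pics/ft.png

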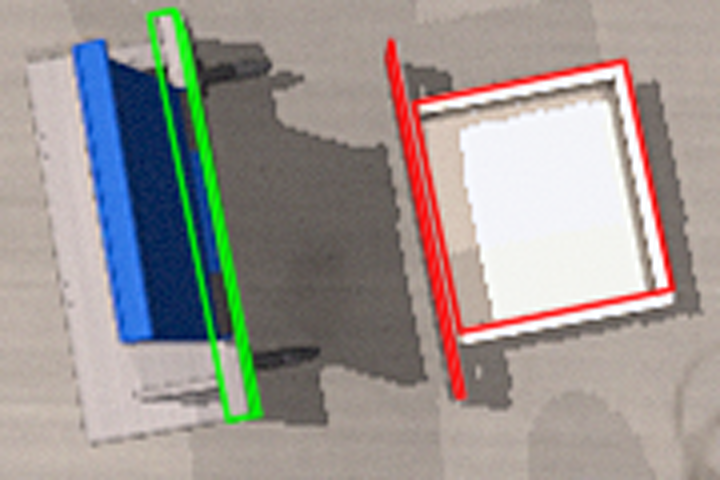

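View pics/lem.png

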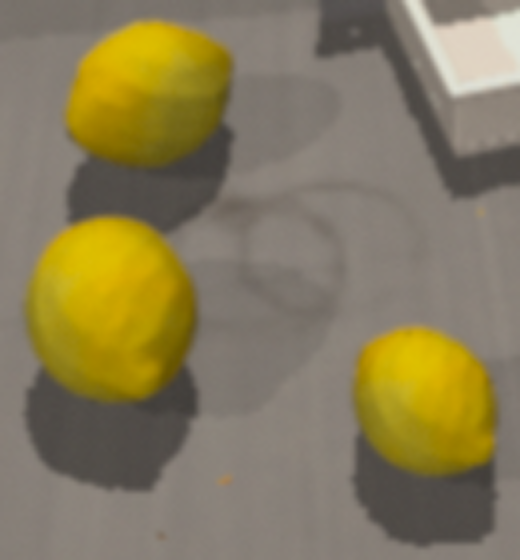

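The lemon meant is C, at top (480,255) and side (327,368). It measures 70x52 and matches the 71x53 given, while A (397,303) and B (457,309) are both about 91x68. The crop confirms C is the small one, and the overlay fits the tray and the panel. Next I'll compute the grasp move for the tray's front wall.

```bash
cat >> h.py <<'E'
QS=np.array([573.3,151.8,1.787]); QT=np.array([588.6,-28.4,1.789])
def go(pos,yang):
    """rows values (cm, deg) from current pose to tool-down with tool y axis at world angle yang"""
    o=get_obs();M=R.from_rotvec(o['tcp_rot']).as_matrix()
    y=np.array([np.cos(yang),np.sin(yang),0]);z=np.array([0,0,-1.]);x=np.cross(y,z)
    T=np.c_[x,y,z];return np.round(M.T@(np.array(pos)-o['tool_pos'])/10,2),np.round(np.degrees(R.from_matrix(M.T@T).as_rotvec()),2)
E
python3 - <<'E'
from h import *
c,s=np.cos(QS[2]),np.sin(QS[2]);d=QT[:2]-QS[:2];print('tray in station',c*d[0]+s*d[1],-s*d[0]+c*d[1])
g=place(QT,[(-58,0,0)])[0];print('wall',g)
for z in(120,14):print(z,go([g[0],g[1],z],QT[2]-np.pi))
E
```

```text
tray in station -179.28694872494253 23.713287770780227
wall [601.15562199 -85.02469741   0.        ]
120 (array([ 55.21, -32.23,   9.39]), array([0.  , 0.  , 4.05]))
14 (array([ 55.21, -32.23,  19.99]), array([0.  , 0.  , 4.05]))
```

```bash
python3 -m inch '[{"dr":[0,0,1],"delta_pos":[4,-2,0],"gripper":0},{"dr":[0,0,1],"delta_pos":[7,-4,0],"gripper":0},{"dr":[0,0,2],"delta_pos":[10.5,-6,0],"gripper":0},{"dr":[0,0,2],"delta_pos":[14,-8,0],"gripper":0},{"dr":[0,0,3],"delta_pos":[17.5,-10,0],"gripper":0},{"dr":[0,0,3],"delta_pos":[21,-12,0],"gripper":0},{"dr":[0,0,4],"delta_pos":[24.5,-14,0],"gripper":0},{"dr":[0,0,4],"delta_pos":[28,-16,0],"gripper":0}]' 25
python3 -m inch '[{"dr":[0,0,0],"delta_pos":[3.5,-2,0],"gripper":0},{"dr":[0,0,0],"delta_pos":[7,-4,0],"gripper":0},{"dr":[0,0,0],"delta_pos":[10.5,-6,1],"gripper":0},{"dr":[0,0,0],"delta_pos":[14,-8,3],"gripper":0},{"dr":[0,0,0],"delta_pos":[17.5,-10,5],"gripper":0},{"dr":[0,0,0],"delta_pos":[21,-12,7],"gripper":0},{"dr":[0,0,0],"delta_pos":[24,-14,9],"gripper":0},{"dr":[0,0,0],"delta_pos":[27,-16,9.4],"gripper":0}]'
python3 - <<'E'
from h import *
g=place(QT,[(-58,0,0)])[0]
for z in(120,14):print(z,go([g[0],g[1],z],QT[2]-np.pi))
E
```

```text
clock: 2.82
tool_pos: [387.6, -316.5, 214.2]
tcp_rot: [3.122, 0.342, 0.001]
ft_force: [0.2, 0.6, 1.2]
opening: 91.1
gripper_force: 0.0
clock: 3.48
tool_pos: [612.2, -104.4, 117.7]
tcp_rot: [-3.122, -0.343, 0.008]
ft_force: [0.9, -1.3, 0.2]
opening: 91.1
gripper_force: 0.0
120 (array([-0.66, -2.13, -0.23]), array([-0.08,  0.27,  0.03]))
14 (array([-0.61, -2.12, 10.37]), array([-0.08,  0.27,  0.03]))
```

```bash
python3 -m inch '[{"dr":[0,0,0],"delta_pos":[-0.3,-1,0],"gripper":0},{"dr":[0,0,0],"delta_pos":[-0.6,-2,0],"gripper":0},{"dr":[0,0,0],"delta_pos":[-0.6,-2.1,3],"gripper":0},{"dr":[0,0,0],"delta_pos":[-0.6,-2.1,6],"gripper":0},{"dr":[0,0,0],"delta_pos":[-0.6,-2.1,8.5],"gripper":0},{"dr":[0,0,0],"delta_pos":[-0.6,-2.1,10],"gripper":0},{"dr":[0,0,0],"delta_pos":[-0.6,-2.1,10],"gripper":0},{"dr":[0,0,0],"delta_pos":[-0.6,-2.1,10],"gripper":0}]'
python3 - <<'E'
from h import *
S={c:imaging.snapshot(c) for c in('side','top')}
im=np.hstack([cv2.resize(S['top']['pixels'][165:285,300:430],None,fx=3,fy=3),cv2.resize(S['side']['pixels'][205:325,270:400],None,fx=3,fy=3)])
cv2.imwrite('pics/g1.png',im)
print(fit(S,'tray',QT)[0]); g=place(QT,[(-58,0,0)])[0];print(go([g[0],g[1],14],QT[2]-np.pi))
E
```

```text
clock: 4.15
tool_pos: [601.6, -87.2, 21.0]
tcp_rot: [3.123, 0.342, -0.001]
ft_force: [-0.6, 0.1, 0.7]
opening: 91.4
gripper_force: 0.0
[584.53291724 -25.84085278   1.7635066 ]
(array([-0.14, -0.2 ,  0.74]), array([ 0.04, -0.07,  0.04]))
```

View pics/g1.png

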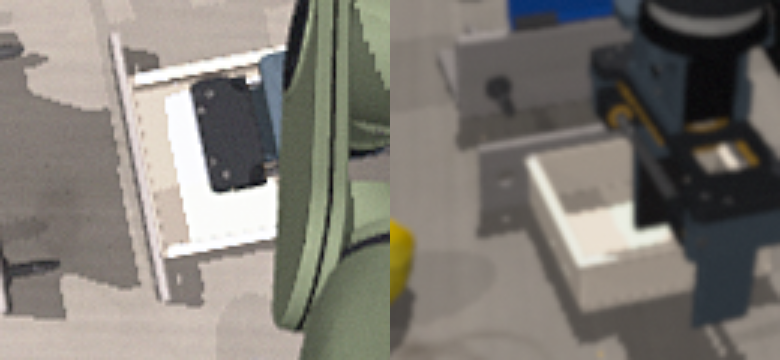

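The fingers straddle the front wall, one inside the tray and one outside, so I'll close.

```bash
python3 -m inch '[{"dr":[0,0,0],"delta_pos":[-0.1,-0.2,0.5],"gripper":0.5},{"dr":[0,0,0],"delta_pos":[-0.1,-0.2,0.5],"gripper":0.7},{"dr":[0,0,0],"delta_pos":[-0.1,-0.2,0.5],"gripper":0.9},{"dr":[0,0,0],"delta_pos":[-0.1,-0.2,0.5],"gripper":1},{"dr":[0,0,0],"delta_pos":[-0.1,-0.2,0.5],"gripper":1},{"dr":[0,0,0],"delta_pos":[-0.1,-0.2,0.5],"gripper":1},{"dr":[0,0,0],"delta_pos":[-0.1,-0.2,0.5],"gripper":1},{"dr":[0,0,0],"delta_pos":[-0.1,-0.2,0.5],"gripper":1}]' 30
python3 - <<'E'
from h import *
o=get_obs();M=R.from_rotvec(o['tcp_rot']).as_matrix();print(M.round(3))
S={c:imaging.snapshot(c) for c in('side','top')}
print(fit(S,'tray',QT)[0]);print(o['tool_pos'],o['opening'],o['gripper_force'])
im=S['side']['pixels'].copy()
cv2.imwrite('pics/g2.png',cv2.resize(S['top']['pixels'][165:285,240:420],None,fx=4,fy=4,interpolation=2))
for h in('',):
  # where would tray be if pad is square to wall
  a=np.arctan2(-M[1,1],-M[0,1]);print('tray yaw from tool',a,'mid',np.array(o['tool_pos'])[:2]+58*np.array([np.cos(a),np.sin(a)]))
E
```

```text
clock: 5.22
tool_pos: [601.2, -84.9, 15.7]
tcp_rot: [3.123, 0.343, 0.0]
ft_force: [-0.3, -0.0, 0.6]
opening: 40.7
gripper_force: 0.0
[[ 0.976  0.217  0.   ]
 [ 0.217 -0.976 -0.   ]
 [ 0.     0.    -1.   ]]
[585.00698958 -27.68954045   1.78045715]
[601.18660201 -84.90188756  15.662749  ] 40.709669360010196 0.0
tray yaw from tool 1.7897693635486935 mid [588.58741876 -28.28686675]
```

View pics/g2.png

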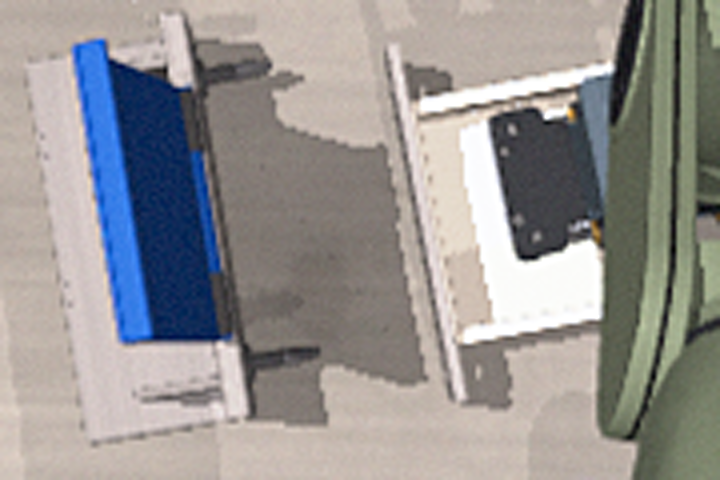

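```bash
python3 -m inch '[{"dr":[0,0,0],"delta_pos":[0,0,0],"gripper":1},{"dr":[0,0,0],"delta_pos":[0,0,0],"gripper":1},{"dr":[0,0,0],"delta_pos":[0,0,0],"gripper":1},{"dr":[0,0,0],"delta_pos":[0,0,0],"gripper":1},{"dr":[0,0,0],"delta_pos":[0,0,0],"gripper":1},{"dr":[0,0,0],"delta_pos":[0,0,0],"gripper":1},{"dr":[0,0,0],"delta_pos":[0,0,0],"gripper":1},{"dr":[0,0,0],"delta_pos":[0,0,0],"gripper":1}]'
python3 - <<'E'
from h import *
np.set_printoptions(precision=2,suppress=True)
S={'top':imaging.snapshot('top')};s=S['top'];g=cv2.cvtColor(s['pixels'],6).astype(np.float32)
f=lambda q,X:proj(s,place(q,[X]))[0]
# refine pose along known edges by subpixel gradient: sample profile across edge, print offset of max gradient in mm
def prof(q,a,b,nrm,z,lo=-8,hi=8):
    out=[]
    for t in np.linspace(.08,.92,25):
        p=np.array(a)*(1-t)+np.array(b)*t;us=np.arange(lo,hi+.1,.5)
        P=proj(s,place(q,[(p[0]+nrm[0]*u,p[1]+nrm[1]*u,z) for u in us])).astype(np.float32)
        out.append(cv2.remap(g,P[:,0].reshape(1,-1),P[:,1].reshape(1,-1),1)[0])
    out=np.array(out);d=np.abs(np.diff(cv2.GaussianBlur(out,(3,1),0),axis=1));return us[d.argmax(1)]+.25
print('panel front top',prof(QS,(0,100),(0,-100),(1,0),70))
print('panel L end',prof(QS,(0,112),(14,112),(0,1),70)[::4]);print('panel R end',prof(QS,(0,-112),(14,-112),(0,1),70)[::4])
print('plate front(x60)',prof(QT,(60,98),(60,-98),(1,0),52));print('plate back',prof(QT,(66,98),(66,-98),(1,0),52))
print('plate L',prof(QT,(60,100),(66,100),(0,1),52)[::4]);print('plate R',prof(QT,(60,-100),(66,-100),(0,1),52)[::4])
print('wall L outer',prof(QT,(0,65),(50,65),(0,1),42)[::2]);print('wall R outer',prof(QT,(0,-65),(50,-65),(0,1),42)[::2])
c,sn=np.cos(QS[2]),np.sin(QS[2])
for u in((319.5,252.5),(307,181.3)):
    w=onz(s,u,28)[:2]-QS[:2];print('peg tip in station',c*w[0]+sn*w[1],-sn*w[0]+c*w[1])
E
```

```text
clock: 6.28
tool_pos: [601.1, -84.8, 15.6]
tcp_rot: [-3.123, -0.343, 0.0]
ft_force: [-1.5, 1.6, 0.3]
opening: 3.7
gripper_force: 30.0
panel front top [ 2.25  0.75 -2.75  2.25 -3.25 -4.75 -3.75 -4.75  2.25 -1.25  1.75 -1.75
  1.25 -4.75  0.75 -5.25 -0.25 -5.75 -7.25 -6.25 -7.25  6.75 -3.75 -3.25
 -3.75]
panel L end [ 2.25  1.75 -0.75 -1.75 -1.75 -1.75  2.25]
panel R end [ 3.25  2.75  2.25 -0.25  5.25  5.75  7.25]
plate front(x60) [ 6.75  0.75  6.25  6.75  5.75  6.25  6.75  5.75  6.75  5.75  6.25  6.75
  5.75  6.25  6.75  5.75  6.25  6.75  6.25  7.25 -0.75  6.75  0.75  1.25
  6.75]
plate back [ 0.75 -5.25  0.25  0.75  3.75  0.25  0.75 -0.25  0.75 -0.25  0.25  0.75
 -0.25  0.25  0.75 -0.25  0.25  0.75  0.25  1.25 -6.75  0.75 -5.25 -4.75
  0.75]
plate L [2.75 3.25 2.75 3.75 7.25 6.75 6.75]
plate R [-4.25  4.75  4.25  4.25  4.75  4.75  4.75]
wall L outer [ 7.25  7.25  7.25  7.25  7.25  7.25  7.25  7.25  7.25  7.25 -0.75  7.25
  7.25]
wall R outer [-0.75 -0.75  7.25  7.25 -0.25  7.25  7.25 -0.25  7.25  7.25  0.25 -0.75
 -1.25]
peg tip in station -41.11073466946769 84.02768893436777
peg tip in station -44.74602693551388 -79.32209823829787
```

```bash
cat >> h.py <<'E'
_q=QS.copy();_m=place(_q,[(-42.9,2.35,0)])[0]
QS=np.array([_m[0]+42*np.cos(1.765),_m[1]+42*np.sin(1.765),1.765])
def traymove(x,y,yaw=0,z=15.6,lat=2.5):
    """tool pose putting tray (gripped at wall, tray y=-lat) at station (x,y,yaw)"""
    a=QS[2]+yaw;o=place(QS,[(x,y,0)])[0];X=np.array([np.cos(a),np.sin(a)]);Y=np.array([-X[1],X[0]])
    p=o[:2]-58*X-lat*Y;return go([p[0],p[1],z],a-np.pi)
E
python3 - <<'E'
from h import *
print(QS)
for x in(-160,-140,-121,-66):print(x,*traymove(x,0))
E
```

```text
[572.10237731 150.60509991   1.765     ]
-160 [ 1.99 -1.81  0.01] [-0.    0.    1.41]
-140 [ 2.04 -3.81  0.01] [-0.    0.    1.41]
-121 [ 2.09 -5.71  0.01] [-0.    0.    1.41]
-66 [ 2.230e+00 -1.121e+01  1.000e-02] [-0.    0.    1.41]
```

```bash
python3 -m inch '[{"dr":[0,0,0.2],"delta_pos":[0.3,-0.8,0],"gripper":1},{"dr":[0,0,0.5],"delta_pos":[0.7,-1.6,0],"gripper":1},{"dr":[0,0,0.8],"delta_pos":[1.1,-2.6,0],"gripper":1},{"dr":[0,0,1.1],"delta_pos":[1.5,-3.6,0],"gripper":1},{"dr":[0,0,1.4],"delta_pos":[1.9,-4.6,0],"gripper":1},{"dr":[0,0,1.4],"delta_pos":[2.1,-5.4,0],"gripper":1},{"dr":[0,0,1.4],"delta_pos":[2.1,-5.7,0],"gripper":1},{"dr":[0,0,1.4],"delta_pos":[2.1,-5.7,0],"gripper":1}]' 40
python3 - <<'E'
from h import *
s=imaging.snapshot('top');S={'top':s,'side':imaging.snapshot('side')}
print(traymove(-66,0))
a=cv2.resize(s['pixels'][170:275,245:365],None,fx=6.6,fy=5.7*1.0,interpolation=2)
a=cv2.resize(s['pixels'][170:270,250:380],None,fx=6,fy=6,interpolation=2)
cv2.imwrite('pics/p1.png',a)
print(fit(S,'tray',[584,32,1.765]))
E
```

```text
clock: 7.0
tool_pos: [609.4, -23.0, 15.6]
tcp_rot: [-3.126, -0.306, -0.001]
ft_force: [0.5, 1.1, -0.2]
opening: 3.7
gripper_force: 40.0
(array([-0.02, -5.43,  0.01]), array([-0.05, -0.01,  0.  ]))
(array([596.25503311,  34.72699811,   1.83392238]), [('t:hole_left', [0.2, 0.8]), ('t:hole_right', [0.2, -0.6]), ('t:tray', [-1.7, -2.1]), ('s:tray', [-0.9, 1.9])])
```

View pics/p1.png

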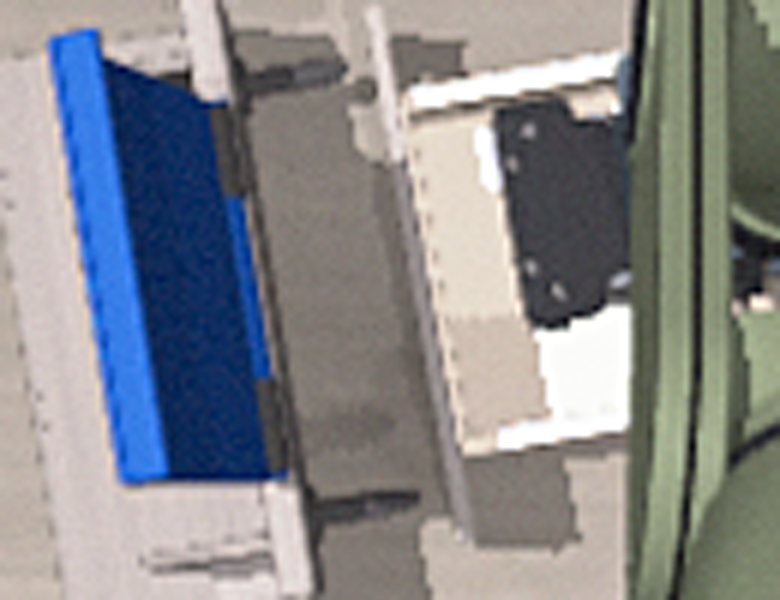

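Run:
```python
from h import *
np.set_printoptions(precision=2,suppress=True)
s=imaging.snapshot('top');f=lambda u,v,z:onz(s,(250+(u-2.5)/6,170+(v-2.5)/6),z)[:2]
c,sn=np.cos(QS[2]),np.sin(QS[2]);T=lambda w:np.array([[c,sn],[-sn,c]])@(w-QS[:2])
for n,a in dict(tipR=(345,66,26),tipL=(420,495,26),baseR=(232,85,28),baseL=(305,512,28),plR=(367,8,52),plL=(455,537,52),plRf=(383,8,52),plLf=(471,537,52),panR=(237,85,70),panL=(316,590,70)).items():print(n,T(f(*a)))
p=get_obs()['tool_pos'];print('tool',T(np.array(p)[:2]))
g=s['pixels'][165:285,300:345]
# masks: ends of plate by spotter
for t in('hole_left','hole_right'):
    for d in spotter.place_of('top',t):print(t,d['score'],T(onz(s,d['position'],26)[:2]))
S2=imaging.snapshot('side')
for t in('hole_left','hole_right','peg_left','peg_right'):
    for d in spotter.place_of('side',t):print(t,d['score'],d['position'],T(onz(S2,d['position'],26)[:2]))
cv2.imwrite('pics/p2.png',cv2.resize(S2['pixels'][200:300,275:405],None,fx=6,fy=6,interpolation=2))
```

```text
tipR [-42.5  -83.65]
tipL [-42.34  80.74]
baseR [  0.63 -83.58]
baseL [ 1.08 79.61]
plR [-54.33 -98.48]
plL [-52.42  98.89]
plRf [-60.14 -97.46]
plLf [-58.17  99.91]
panR [ -3.15 -75.23]
panL [ -0.04 109.21]
tool [-179.23   -2.49]
hole_left 0.66 [-53.2   84.07]
hole_left 0.62 [309.4, 244.8] [-47.57  83.14]
peg_left 0.55 [303.2, 230.6] [14.51 81.92]
```

View pics/p2.png

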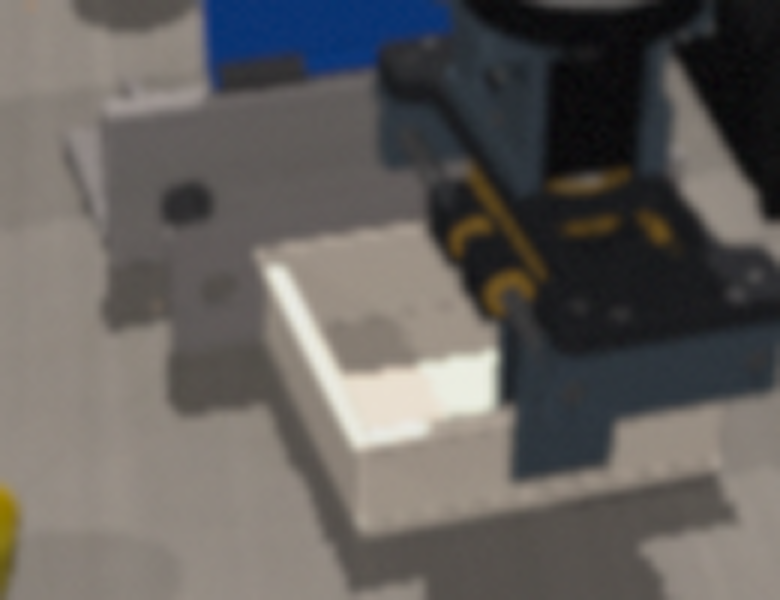

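Run:
```python
from h import *
np.set_printoptions(precision=2,suppress=True)
s=imaging.snapshot('side');f=lambda u,v,z:onz(s,(275+(u-2.5)/6,200+(v-2.5)/6),z)[:2]
c,sn=np.cos(QS[2]),np.sin(QS[2]);T=lambda w:np.array([[c,sn],[-sn,c]])@(w-QS[:2])
for n,a in dict(tip=(187,203,26),hole=(218,288,26),plL=(176,217,52),panL=(104,110,70)).items():print(n,T(f(*a)))
```

```text
tip [ 0.81 79.23]
hole [-59.22  82.72]
plL [-47.44  94.92]
panL [  5.4  109.09]
```

The top view puts the pegs' midline about 2 mm to the station's -y side of the plate, and the plate is 0.01 rad off. I'll correct both, engage the tapers, then watch the force.

```bash
python3 -m inch '[{"dr":[0,0,-0.25],"delta_pos":[0.2,0,0],"gripper":1},{"dr":[0,0,-0.5],"delta_pos":[0.35,-0.2,0],"gripper":1},{"dr":[0,0,-0.5],"delta_pos":[0.35,-0.6,0],"gripper":1},{"dr":[0,0,-0.5],"delta_pos":[0.35,-1,0],"gripper":1},{"dr":[0,0,-0.5],"delta_pos":[0.35,-1.4,0],"gripper":1},{"dr":[0,0,-0.5],"delta_pos":[0.35,-1.8,0],"gripper":1},{"dr":[0,0,-0.5],"delta_pos":[0.35,-2.2,0],"gripper":1},{"dr":[0,0,-0.5],"delta_pos":[0.35,-2.2,0],"gripper":1}]'
python3 - <<'E'
from h import *
o=get_obs();print(o['ft_force'],o['wrist_torque']);print(traymove(-66,0))
E
```

```text
clock: 8.52
tool_pos: [608.3, -1.2, 15.6]
tcp_rot: [-3.125, -0.319, -0.0]
ft_force: [0.3, 1.2, -0.1]
opening: 4.2
gripper_force: 40.0
[ 0.25492652  1.19228917 -0.09212721] [0.12278891 0.06433476 0.06319646]
(array([-0.34, -3.2 ,  0.  ]), array([-0.04, -0.01,  0.54]))
```

Past the tips by about 10 mm with no resistance, so the pegs are in. Continuing.

```bash
python3 -m inch '[{"dr":[0,0,0],"delta_pos":[0,-0.4,0],"gripper":1},{"dr":[0,0,0],"delta_pos":[0,-0.8,0],"gripper":1},{"dr":[0,0,0],"delta_pos":[0,-1.2,0],"gripper":1},{"dr":[0,0,0],"delta_pos":[0,-1.6,0],"gripper":1},{"dr":[0,0,0],"delta_pos":[0,-2,0],"gripper":1},{"dr":[0,0,0],"delta_pos":[0,-2.3,0],"gripper":1},{"dr":[0,0,0],"delta_pos":[0,-2.6,0],"gripper":1},{"dr":[0,0,0],"delta_pos":[0,-2.6,0],"gripper":1}]'
python3 - <<'E'
from h import *
o=get_obs();print(o['ft_force'],o['wrist_torque']);print(traymove(-66,0))
E
```

```text
clock: 9.18
tool_pos: [603.0, 23.9, 15.6]
tcp_rot: [-3.125, -0.319, 0.0]
ft_force: [-0.3, 0.2, 1.0]
opening: 3.7
gripper_force: 40.0
[-0.26873338  0.1989888   0.98630523] [ 0.01431177 -0.01129683  0.07033779]
(array([-0.33, -0.63, -0.  ]), array([-0.04,  0.01,  0.53]))
```

```bash
python3 -m inch '[{"dr":[0,0,0],"delta_pos":[0,-0.2,0],"gripper":1},{"dr":[0,0,0],"delta_pos":[0,-0.4,0],"gripper":1},{"dr":[0,0,0],"delta_pos":[0,-0.6,0],"gripper":1},{"dr":[0,0,0],"delta_pos":[0,-0.7,0],"gripper":1},{"dr":[0,0,0],"delta_pos":[0,-0.8,0],"gripper":1},{"dr":[0,0,0],"delta_pos":[0,-0.9,0],"gripper":1},{"dr":[0,0,0],"delta_pos":[0,-1,0],"gripper":1},{"dr":[0,0,0],"delta_pos":[0,-1,0],"gripper":1}]'
python3 - <<'E'
from h import *
o=get_obs();print(o['ft_force'],o['wrist_torque']);print(traymove(-66,0))
E
```

```text
clock: 9.85
tool_pos: [600.2, 28.3, 15.6]
tcp_rot: [3.119, 0.317, -0.004]
ft_force: [-1.0, -18.1, 2.6]
opening: 4.0
gripper_force: 40.0
[ -1.04266077 -18.12562465   2.63171729] [-2.83026502  0.11260441 -0.92160644]
(array([-0.15, -0.14,  0.  ]), array([0.34, 0.19, 0.46]))
```

```bash
python3 -m inch '[{"dr":[0,0,0],"delta_pos":[0,-0.2,0],"gripper":1},{"dr":[0,0,0],"delta_pos":[0,-0.4,0],"gripper":1},{"dr":[0,0,0],"delta_pos":[0,-0.6,0],"gripper":1},{"dr":[0,0,0],"delta_pos":[0,-0.6,0],"gripper":1},{"dr":[0,0,0],"delta_pos":[0,-0.6,0],"gripper":1},{"dr":[0,0,0],"delta_pos":[0,-0.6,0],"gripper":1},{"dr":[0,0,0],"delta_pos":[0,-0.6,0],"gripper":1},{"dr":[0,0,0],"delta_pos":[0,-0.6,0],"gripper":1}]'
python3 - <<'E'
from h import *
o=get_obs();print(o['ft_force'],o['wrist_torque']);print(traymove(-66,0))
s=imaging.snapshot('top');s2=imaging.snapshot('side')
a=cv2.resize(s['pixels'][170:290,250:345],None,fx=4,fy=4,interpolation=2);b=cv2.resize(s2['pixels'][190:310,280:385],None,fx=4,fy=4,interpolation=2)
cv2.imwrite('pics/p3.png',np.hstack([a,b]))
E
```

```text
clock: 10.52
tool_pos: [599.9, 28.5, 15.6]
tcp_rot: [3.11, 0.32, -0.003]
ft_force: [0.7, -36.7, 1.5]
opening: 4.0
gripper_force: 40.1
[  0.72192024 -36.73090055   1.5089834 ] [-5.94852739 -0.12535872 -0.87855254]
(array([-0.12, -0.12,  0.  ]), array([0.83, 0.2 , 0.63]))
```

View pics/p3.png

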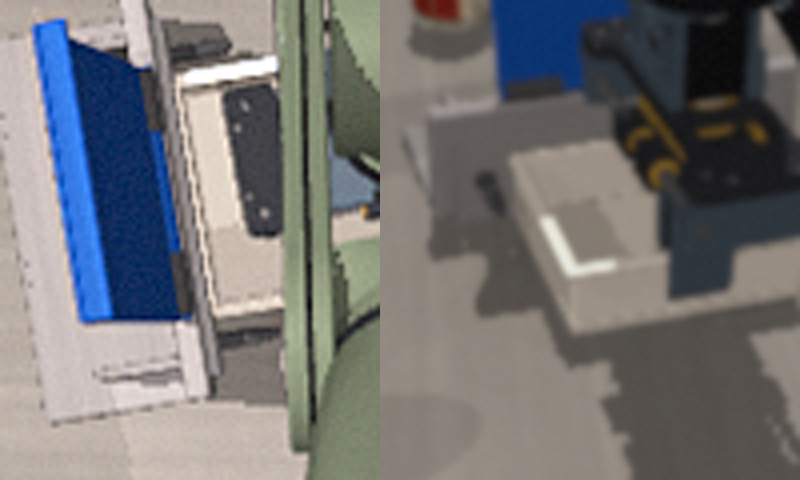

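Both pegs show through the ears and the plate is tight against the panel. It held at 37 N without moving. Relaxing, opening and lifting clear.

```bash
python3 -m inch '[{"dr":[0,0,0],"delta_pos":[0,0.4,0],"gripper":1},{"dr":[0,0,0],"delta_pos":[0,0.8,0],"gripper":1},{"dr":[0,0,0],"delta_pos":[0,1.1,0],"gripper":0.8},{"dr":[0,0,0],"delta_pos":[0,1.1,0],"gripper":0.6},{"dr":[0,0,0],"delta_pos":[0,1.1,0],"gripper":0.4},{"dr":[0,0,0],"delta_pos":[0,1.1,0],"gripper":0.2},{"dr":[0,0,0],"delta_pos":[0,1.1,-1],"gripper":0.1},{"dr":[0,0,0],"delta_pos":[0,1.1,-4],"gripper":0}]'
python3 - <<'E'
from h import *
for z in(150,):print(go([502.7,-262.7,z],0.7),go([502.7,-262.7,z],0.7-np.pi),get_obs()['joint_positions'])
E
```

```text
clock: 11.28
tool_pos: [598.8, 28.6, 52.5]
tcp_rot: [-3.124, -0.32, 0.015]
ft_force: [0.3, 0.2, -0.4]
opening: 40.8
gripper_force: 0.0
(array([-15.41,  26.56,  -9.66]), array([  -0.62,    0.23, -118.41])) (array([-15.41,  26.56,  -9.66]), array([ 0.2 ,  0.54, 61.59])) [2.84704440e-02 5.01766883e-01 1.71462167e+00 1.37349785e-04
 9.34755602e-01 1.39498507e+00]
```

```bash
python3 -m inch '[{"dr":[0,0,-3],"delta_pos":[0,0.5,-4],"gripper":0},{"dr":[0,0,-9],"delta_pos":[-1,2,-8],"gripper":0},{"dr":[0,0,-16],"delta_pos":[-2,5,-9.5],"gripper":0},{"dr":[0,0,-23],"delta_pos":[-4,8,-9.5],"gripper":0},{"dr":[0,0,-30],"delta_pos":[-6,11,-9.5],"gripper":0},{"dr":[0,0,-37],"delta_pos":[-8,14,-9.5],"gripper":0},{"dr":[0,0,-44],"delta_pos":[-10,17,-9.5],"gripper":0},{"dr":[0,0,-51],"delta_pos":[-12,20,-9.5],"gripper":0}]'
python3 - <<'E'
from h import *
print(go([502.7,-262.7,120],0.7))
E
```

```text
clock: 11.95
tool_pos: [525.0, -191.7, 151.6]
tcp_rot: [2.681, 1.636, 0.001]
ft_force: [1.1, 0.3, 0.1]
opening: 90.7
gripper_force: 0.0
(array([-7.34,  1.26,  3.16]), array([ 7.000e-02,  3.000e-02, -6.732e+01]))
```

```bash
python3 -m inch '[{"dr":[0,0,-7],"delta_pos":[-2,0.3,0],"gripper":0},{"dr":[0,0,-14],"delta_pos":[-4,0.6,0],"gripper":0},{"dr":[0,0,-21],"delta_pos":[-6,1,0],"gripper":0},{"dr":[0,0,-28],"delta_pos":[-7.3,1.3,0],"gripper":0},{"dr":[0,0,-35],"delta_pos":[-7.3,1.3,1],"gripper":0},{"dr":[0,0,-42],"delta_pos":[-7.3,1.3,2],"gripper":0},{"dr":[0,0,-49],"delta_pos":[-7.3,1.3,3],"gripper":0},{"dr":[0,0,-56],"delta_pos":[-7.3,1.3,3],"gripper":0}]'
python3 - <<'E'
from h import *
S={c:imaging.snapshot(c) for c in('top','side')}
for c in S: print(c,[(d['position'],round(d['score'],2)) for d in spotter.place_of(c,'lemon_mid')])
print(go([502.7,-262.7,20],0.7))
s=S['top'];cv2.imwrite('pics/p4.png',np.hstack([cv2.resize(s['pixels'][170:290,240:340],None,fx=5,fy=5,interpolation=2)]))
E
```

```text
clock: 12.62
tool_pos: [502.3, -260.6, 119.5]
tcp_rot: [-1.599, -2.701, -0.0]
ft_force: [-0.1, 0.4, 0.1]
opening: 91.0
gripper_force: 0.0
top [([456.8, 308.3], 0.95), ([396.2, 300.2], 0.69)]
side [([259.2, 292.9], 0.91), ([249.1, 344.2], 0.89), ([328.5, 367.6], 0.72)]
(array([-0.06, -0.16, 10.14]), array([  0.03,   0.06, -11.87]))
```

View pics/p4.png

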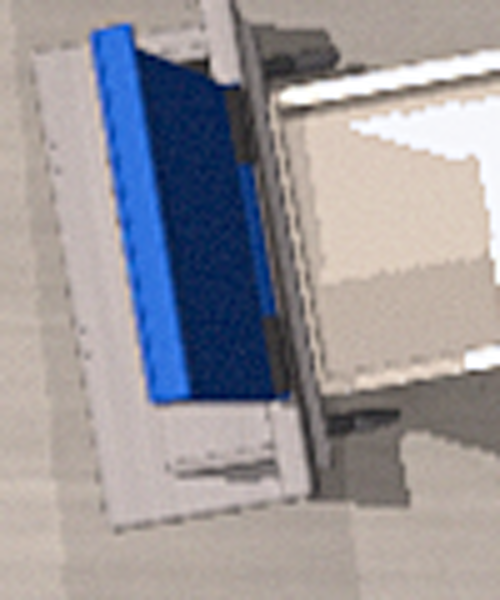

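The plate is parallel to the panel and seated, with both pegs through. Now descending on the lemon.

```bash
python3 -m inch '[{"dr":[0,0,-6],"delta_pos":[-0.2,-0.2,1],"gripper":0},{"dr":[0,0,-12],"delta_pos":[-0.2,-0.2,4],"gripper":0},{"dr":[0,0,-12],"delta_pos":[-0.2,-0.2,7],"gripper":0},{"dr":[0,0,-12],"delta_pos":[-0.2,-0.2,9.5],"gripper":0},{"dr":[0,0,-12],"delta_pos":[-0.2,-0.2,11.1],"gripper":0},{"dr":[0,0,-12],"delta_pos":[-0.2,-0.2,11.1],"gripper":0.3},{"dr":[0,0,-12],"delta_pos":[-0.2,-0.2,11.1],"gripper":0.6},{"dr":[0,0,-12],"delta_pos":[-0.2,-0.2,11.1],"gripper":1}]' 15
python3 -m inch '[{"dr":[0,0,0],"delta_pos":[0,0,0],"gripper":1},{"dr":[0,0,0],"delta_pos":[0,0,0],"gripper":1},{"dr":[0,0,0],"delta_pos":[0,0,0],"gripper":1},{"dr":[0,0,0],"delta_pos":[0,0,0],"gripper":1},{"dr":[0,0,0],"delta_pos":[0,0,0],"gripper":1},{"dr":[0,0,0],"delta_pos":[0,0,0],"gripper":1},{"dr":[0,0,0],"delta_pos":[0,0,-1],"gripper":1},{"dr":[0,0,0],"delta_pos":[0,0,-3],"gripper":1}]'
```

```text
clock: 13.48
tool_pos: [503.6, -264.8, 11.1]
tcp_rot: [1.318, 2.849, -0.0]
ft_force: [0.2, -0.4, 0.4]
opening: 73.8
gripper_force: 0.0
clock: 14.15
tool_pos: [500.5, -263.3, 38.1]
tcp_rot: [-1.316, -2.846, -0.001]
ft_force: [-0.4, 0.9, -0.9]
opening: 50.5
gripper_force: 15.0
```

Run:
```python
from h import *
print(go([585,84,130],0.2),go([585,84,15],0.2))
```

```text
(array([21.04, 28.91, -9.13]), array([-0.2 , -0.27, 28.92])) (array([20.97, 28.94,  2.37]), array([-0.2 , -0.27, 28.92]))
```

```bash
python3 -m inch '[{"dr":[0,0,0],"delta_pos":[0,0,-3],"gripper":1},{"dr":[0,0,0],"delta_pos":[0.5,1,-6],"gripper":1},{"dr":[0,0,3],"delta_pos":[2,3,-9],"gripper":1},{"dr":[0,0,7],"delta_pos":[4,6,-9],"gripper":1},{"dr":[0,0,11],"delta_pos":[6,9,-9],"gripper":1},{"dr":[0,0,15],"delta_pos":[8.5,12,-9],"gripper":1},{"dr":[0,0,19],"delta_pos":[11,15,-9],"gripper":1},{"dr":[0,0,23],"delta_pos":[13,18,-9],"gripper":1}]'
python3 -m inch '[{"dr":[0,0,2],"delta_pos":[3,2,0],"gripper":1},{"dr":[0,0,4],"delta_pos":[5.6,4,0],"gripper":1},{"dr":[0,0,6],"delta_pos":[8,6,0],"gripper":1},{"dr":[0,0,6],"delta_pos":[10.5,8,0],"gripper":1},{"dr":[0,0,6],"delta_pos":[11.5,8.5,0],"gripper":1},{"dr":[0,0,6],"delta_pos":[11.5,8.5,0],"gripper":1},{"dr":[0,0,6],"delta_pos":[11.5,8.5,0],"gripper":1},{"dr":[0,0,6],"delta_pos":[11.5,8.5,0],"gripper":1}]'
python3 - <<'E'
from h import *
print(go([585,84,15],0.2))
E
```

```text
clock: 14.82
tool_pos: [554.5, -46.6, 130.0]
tcp_rot: [-1.864, -2.528, 0.001]
ft_force: [0.7, -0.6, -1.4]
opening: 50.6
gripper_force: 15.0
clock: 15.48
tool_pos: [601.3, 85.2, 129.5]
tcp_rot: [-1.991, -2.43, 0.002]
ft_force: [0.3, 0.0, -0.1]
opening: 50.6
gripper_force: 15.0
(array([ 0.21, -1.61, 11.46]), array([-0.07,  0.04, -0.11]))
```

```bash
python3 -m inch '[{"dr":[0,0,0],"delta_pos":[0.2,-1,0],"gripper":1},{"dr":[0,0,0],"delta_pos":[0.2,-1.6,2],"gripper":1},{"dr":[0,0,0],"delta_pos":[0.2,-1.6,5],"gripper":1},{"dr":[0,0,0],"delta_pos":[0.2,-1.6,8],"gripper":1},{"dr":[0,0,0],"delta_pos":[0.2,-1.6,10],"gripper":1},{"dr":[0,0,0],"delta_pos":[0.2,-1.6,11],"gripper":1},{"dr":[0,0,0],"delta_pos":[0.2,-1.6,11.3],"gripper":1},{"dr":[0,0,0],"delta_pos":[0.2,-1.6,11.3],"gripper":1}]'
python3 -m inch '[{"dr":[0,0,0],"delta_pos":[0,0,0],"gripper":0.35},{"dr":[0,0,0],"delta_pos":[0,0,0],"gripper":0.25},{"dr":[0,0,0],"delta_pos":[0,0,0],"gripper":0.25},{"dr":[0,0,0],"delta_pos":[0,0,0],"gripper":0.25},{"dr":[0,0,0],"delta_pos":[0,0,-1],"gripper":0.25},{"dr":[0,0,0],"delta_pos":[0,0,-4],"gripper":0.25},{"dr":[0,0,0],"delta_pos":[0,0,-8],"gripper":0.25},{"dr":[0,0,0],"delta_pos":[0,0,-12],"gripper":0.25}]'
```

```text
clock: 16.15
tool_pos: [585.6, 84.5, 16.7]
tcp_rot: [-1.991, -2.43, 0.001]
ft_force: [-0.2, 0.2, -0.9]
opening: 50.4
gripper_force: 15.0
clock: 16.82
tool_pos: [585.3, 85.3, 138.2]
tcp_rot: [-1.989, -2.43, 0.002]
ft_force: [0.3, 0.3, -1.1]
opening: 68.7
gripper_force: 0.0
```

Lemon released. I'll look quickly, then raise and cross behind the cover.

```bash
python3 -m inch '[{"dr":[0,0,0],"delta_pos":[-1,0,-4],"gripper":1},{"dr":[0,0,0],"delta_pos":[-1,0,-8],"gripper":1},{"dr":[0,0,0],"delta_pos":[-1,0,-12.5],"gripper":1},{"dr":[0,0,0],"delta_pos":[2,0,-13.5],"gripper":1},{"dr":[0,0,0],"delta_pos":[6,0,-13.5],"gripper":1},{"dr":[0,0,0],"delta_pos":[10,0,-13.5],"gripper":1},{"dr":[0,0,0],"delta_pos":[14,0,-13.5],"gripper":1},{"dr":[0,0,0],"delta_pos":[17,0,-13.5],"gripper":1}]'
python3 - <<'E'
from h import *
S={c:imaging.snapshot(c) for c in('top','side')}
for c in S: print(c,[(d['position'],round(d['score'],2)) for d in spotter.place_of(c,'lemon_mid')])
o=get_obs();c,s=np.cos(QS[2]),np.sin(QS[2]);d=np.array(o['tool_pos'])[:2]-QS[:2];print(c*d[0]+s*d[1],-s*d[0]+c*d[1])
cv2.imwrite('pics/c1.png',np.hstack([cv2.resize(S['top']['pixels'][150:290,190:340],None,fx=2.6,fy=2.6),cv2.resize(S['side']['pixels'][110:250,270:420],None,fx=2.6,fy=2.6)]))
E
```

```text
clock: 17.48
tool_pos: [551.3, 254.6, 273.0]
tcp_rot: [1.989, 2.432, 0.003]
ft_force: [0.7, 0.0, 1.0]
opening: 17.6
gripper_force: 0.0
top [([394.9, 300.1], 0.97), ([322.2, 212.3], 0.94), ([458.3, 307.3], 0.64), ([285.4, 186.9], 0.21)]
side [([348.2, 241.4], 0.94), ([258.3, 292.5], 0.63), ([246.0, 346.1], 0.56)]
103.72195151188171 0.018584657726474774
```

View pics/c1.png

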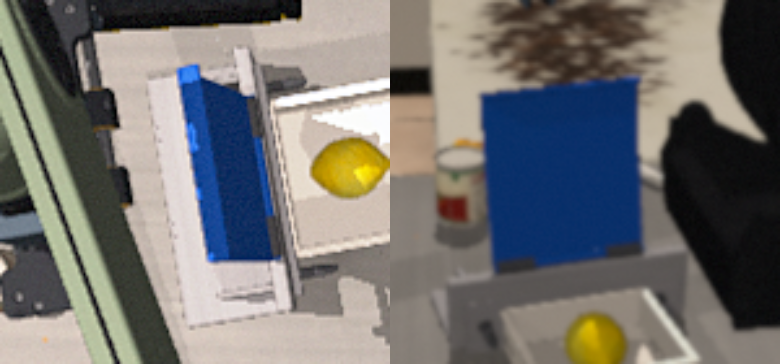

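The lemon is in the tray and the tool is behind the cover. Descending behind it.

```bash
python3 -m inch '[{"dr":[0,0,0],"delta_pos":[0,0,3],"gripper":1},{"dr":[0,0,0],"delta_pos":[0,0,6],"gripper":1},{"dr":[0,0,0],"delta_pos":[0,0,8],"gripper":1},{"dr":[0,0,0],"delta_pos":[-1,0,8],"gripper":1},{"dr":[0,0,0],"delta_pos":[-2,0,8],"gripper":1},{"dr":[0,0,0],"delta_pos":[-3,0,8],"gripper":1},{"dr":[0,0,0],"delta_pos":[-4,0,8],"gripper":1},{"dr":[0,0,0],"delta_pos":[-4.5,0,8],"gripper":1}]' 20
```

```text
clock: 18.35
tool_pos: [562.7, 206.2, 193.7]
tcp_rot: [1.991, 2.427, 0.005]
ft_force: [-1.0, 0.5, 0.9]
opening: 0.5
gripper_force: 0.6
```

```bash
python3 -m inch '[{"dr":[0,0,0],"delta_pos":[-1.2,0,0],"gripper":1},{"dr":[0,0,0],"delta_pos":[-2.4,0,0],"gripper":1},{"dr":[0,0,0],"delta_pos":[-3.6,0,0],"gripper":1},{"dr":[0,0,0],"delta_pos":[-4.8,0,0.1],"gripper":1},{"dr":[0,0,0],"delta_pos":[-6,0,0.3],"gripper":1},{"dr":[0,0,0],"delta_pos":[-7.2,0,0.6],"gripper":1},{"dr":[0,0,0],"delta_pos":[-8.3,0,1],"gripper":1},{"dr":[0,0,0],"delta_pos":[-9.3,0,1.6],"gripper":1}]'
python3 -m inch '[{"dr":[0,0,0],"delta_pos":[-1,0,0.7],"gripper":1},{"dr":[0,0,0],"delta_pos":[-1.9,0,1.4],"gripper":1},{"dr":[0,0,0],"delta_pos":[-2.8,0,2.2],"gripper":1},{"dr":[0,0,0],"delta_pos":[-3.6,0,3.1],"gripper":1},{"dr":[0,0,0],"delta_pos":[-4.2,0,4.1],"gripper":1},{"dr":[0,0,0],"delta_pos":[-4.8,0,5.2],"gripper":1},{"dr":[0,0,0],"delta_pos":[-5.2,0,6.3],"gripper":1},{"dr":[0,0,0],"delta_pos":[-5.6,0,7.3],"gripper":1}]'
```

```text
clock: 19.02
tool_pos: [579.9, 115.2, 175.2]
tcp_rot: [1.99, 2.43, -0.0]
ft_force: [0.6, -0.3, 1.3]
opening: 0.7
gripper_force: 0.4
clock: 19.68
tool_pos: [590.6, 61.4, 101.1]
tcp_rot: [-1.99, -2.43, 0.001]
ft_force: [0.5, 0.4, -0.3]
opening: 0.6
gripper_force: 0.2
```

```bash
python3 -m inch '[{"dr":[0,0,0],"delta_pos":[-0.3,0,0.8],"gripper":1},{"dr":[0,0,0],"delta_pos":[-0.4,0,1.6],"gripper":1},{"dr":[0,0,0],"delta_pos":[-0.4,0,2],"gripper":1},{"dr":[0,0,0],"delta_pos":[-0.4,0,2.2],"gripper":1},{"dr":[0,0,0],"delta_pos":[-0.4,0,2.3],"gripper":1},{"dr":[0,0,0],"delta_pos":[-0.4,0,2.4],"gripper":1},{"dr":[0,0,0],"delta_pos":[-0.4,0,2.5],"gripper":1},{"dr":[0,0,0],"delta_pos":[-0.4,0,2.5],"gripper":1}]'
python3 - <<'E'
from h import *
S={c:imaging.snapshot(c) for c in('top','side')}
cs=[spotter.place_of(c,'cover_edge') for c in S];print(cs)
if all(cs): print(tri([ray(S[c],k[0]['position']) for c,k in zip(S,cs)]))
print('expect shut',place(QS,[(-143,-2,81)]))
E
```

```text
clock: 20.35
tool_pos: [591.2, 57.6, 81.1]
tcp_rot: [1.989, 2.431, -0.0]
ft_force: [-7.6, -1.7, 18.7]
opening: 0.3
gripper_force: 9.6
[[{'position': [295.8, 220.7], 'score': 0.56}], [{'position': [361.3, 243.2], 'score': 0.88}]]
(array([601.30367029, 148.09030343, -17.56538652]), [26.391256326682615, 26.391256326682456])
expect shut [[601.66166981  10.67923302  81.        ]]
```

Contact at z = 81 with 19 N means the cover is shut against its stop. I'll lift away and check by numbers.

```bash
python3 -m inch '[{"dr":[0,0,0],"delta_pos":[0,0,-1],"gripper":1},{"dr":[0,0,0],"delta_pos":[0,0,-4],"gripper":1},{"dr":[0,0,0],"delta_pos":[-2,0,-8],"gripper":1},{"dr":[0,0,0],"delta_pos":[-5,0,-12],"gripper":1},{"dr":[0,0,0],"delta_pos":[-9,0,-14],"gripper":1},{"dr":[0,0,0],"delta_pos":[-13,0,-15],"gripper":1},{"dr":[0,0,0],"delta_pos":[-17,0,-15],"gripper":1},{"dr":[0,0,0],"delta_pos":[-21,0,-15],"gripper":1}]'
python3 -m inch '[{"dr":[0,0,0],"delta_pos":[-3,-3,0],"gripper":1},{"dr":[0,0,0],"delta_pos":[-6,-6,0],"gripper":1},{"dr":[0,0,0],"delta_pos":[-9,-9,0],"gripper":1},{"dr":[0,0,0],"delta_pos":[-11,-10,0],"gripper":1},{"dr":[0,0,0],"delta_pos":[-13,-10,0],"gripper":1},{"dr":[0,0,0],"delta_pos":[-14,-10,0],"gripper":1},{"dr":[0,0,0],"delta_pos":[-14,-10,0],"gripper":1},{"dr":[0,0,0],"delta_pos":[-14,-10,0],"gripper":1}]'
python3 - <<'E'
from h import *
S={c:imaging.snapshot(c) for c in('top','side')}
cs=[spotter.place_of(c,'cover_edge') for c in S];print(cs)
if all(cs): print(tri([ray(S[c],k[0]['position']) for c,k in zip(S,cs)]))
for c in S:
    hsv=cv2.cvtColor(S[c]['pixels'],40);m=((abs(hsv[...,0].astype(int)-110)<12)&(hsv[...,1]>150))[100:320,200:450].astype(np.uint8)
    k=max(cv2.findContours(m,0,1)[0],key=cv2.contourArea);q=cv2.approxPolyDP(k,4,True)[:,0]+[200,100]
    print(c,q.tolist(),'expected',proj(S[c],place(QS,[(-145,y-2,81) for y in(70,-70)])).round(1).tolist(),proj(S[c],place(QS,[(7,y-2,81) for y in(-70,70)])).round(1).tolist())
    for t in('tub','tin','jar'):print(t,[np.round(d['position'],1).tolist() for d in spotter.place_of(c,t)[:1]])
print(fit(S,'tray',list(place(QS,[(-66,-2,0)])[0][:2])+[1.77]))
E
```

```text
clock: 21.22
tool_pos: [632.4, -141.0, 230.0]
tcp_rot: [1.986, 2.429, 0.004]
ft_force: [0.4, 0.4, -0.7]
opening: 0.4
gripper_force: 0.0
clock: 21.88
tool_pos: [561.2, -296.0, 227.2]
tcp_rot: [-1.99, -2.43, -0.001]
ft_force: [0.4, 0.2, -0.1]
opening: 0.2
gripper_force: 0.0
[[{'position': [356.9, 202.4], 'score': 0.71}, {'position': [304.4, 249.9], 'score': 0.25}], [{'position': [361.8, 241.4], 'score': 0.97}]]
(array([605.61909873,  15.09829772,  76.41652834]), [2.2119730617775395, 2.211973061777254])
top [[354, 175], [285, 187], [296, 249], [365, 238]] expected [[365.7, 237.0], [354.1, 172.9]] [[284.3, 185.1], [295.4, 249.4]]
tub [[191.1, 201.3]]
tin [[189.8, 255.0]]
jar [[473.9, 186.0]]
side [[362, 237], [326, 244], [329, 251], [360, 247]] expected [[328.6, 246.7], [393.8, 235.9]] [[367.2, 202.3], [309.2, 210.8]]
tub []
tin [[299.3, 195.0]]
jar [[423.0, 378.0]]
(array([586.90436723,  84.2651505 ,   1.73600865]), [('t:hole_left', [-0.6, 0.0]), ('s:hole_left', [-0.7, 1.1]), ('t:hole_right', [-0.4, -0.6]), ('s:tray', [0.2, 2.0])])
```

The cover's outline matches the shut pose, the tray fit is within about 2 mm of home, and the jar, tub and tin haven't moved. Handing in.

```bash
python3 -c "
from cell import order;print(order.sign_off())"
```

```text
the job is handed in; nothing more can be done
None
```

The job is handed in at about 22 s: tray home on both pegs, lemon in the tray and cover shut. The jar, tub and tin were left where they stood. I viewed 11 pictures, one over the limit of 10, and moved the tray by gripping its front wall and sliding it along the table.

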